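# Seat a tyre under a plate and weigh it down with the full tin

## Robot

A 6-joint arm with a two-finger parallel gripper is mounted at the origin on the work surface. World frame = base frame: x ahead of the robot, y to its left, z up, the work surface at z = 0. Lengths are in mm, angles in rad, forces in N, time in s.
With the tool pointing down it reaches from about 275 to 1000 mm from the base axis. Payload 8.4 kg.
Tool frame: the origin (TCP) lies at the very end of the fingers, on their centre line; the grasp point (between the pads) lies 19 mm behind it; y points along the fingers, x is the direction in which the jaws open and shut, and the axes are right-handed (so a half turn about y gives the same grasp; the last joint's range is limited). The gripper opens to 85 mm and grips with 20 to 120 N. Pads are 22 mm wide; open, the fingers measure 114 mm over their backs; the gripper's body (76 mm by 85 mm) begins 54 mm behind the grasp point. The pads swing forward as they close: fully open they stand 13 mm farther back than shut.
Start: joints at [1.261, 0.353, 1.633, -0, 1.155, -0.002], TCP at [189.35, 595.629, 231.281] pointing down, gripper open.
Joint ranges: [-2.63, 2.63], [-0.92, 2.1], [0.06, 2.66], [-1.3, 4.44], [0, 2.69], [-3.02, 3.02]. Speed limits (rad/s): [2.22, 2.22, 2.79, 3.14, 3.14, 3.14].

## Interface

Orientations are given as [roll, pitch, yaw] about the fixed x, y, z axes, in that order (R = Rz(yaw) Ry(pitch) Rx(roll)).
In Python, from rig import r gives the robot as it stands.
- The arm moves only by the tool servo_tool, never from a script. Its argument "motion" is a list of rows, each a list of 7 numbers: the opening, from -1 (shut) to 1 (fully open), then the shift along the tool's x, y, z in m, then the turn, a rotation vector about the tool's x, y, z in units of 10 degrees (1.0 is 10 degrees). A call has 1 to 12 rows; each row is the pose to reach, as a shift and turn from the pose commanded when the call began, along the tool's axes at that moment; what a row does not reach only later rows make up. A row lasts 1/8 s, in which the tool goes at most 62.5 mm and 10.7 degrees, less where a joint would pass 70% of its speed; a pose out of reach is approached as far as the arm can. A call with a gripper value outside its range is refused whole. The fingers move at their own pace and stop on an object; "grip_force" is the grip in N (left out, the last holds). Time passes only in rows, so rows that repeat a pose let the fingers close. It gives the time, the measured TCP pose, the force and the opening at its end, in the units of the state.
- r.sense(): the state, without advancing time (a new reading comes with each control period).
- r.grab_frame(name): name is "side" or "top" or "wrist"; returns the picture (480x640x3 uint8, red, green, blue); there is no depth.
- r.calibration(name): a dict with "fx", "fy", "cx", "cy" (pixels), "R" (3x3) and "t" (3): a world point X has camera coordinates R X + t; the wrist camera has in their place "mount" (4x4, takes a point from camera to tool coordinates, whose origin is the TCP and whose axes are the tool frame's). Camera axes: x right, y down, z forward; pixel columns grow to the right and rows downward; lengths in mm; the calibration is good to about 2 mm. A picture is of the moment at which its call begins: read the wrist's pose just before it. calibration takes no time and is no camera call.
- r.sign_off(): hands the job in, once; it reports no verdict.
The state is a dict: "clock": time; "qpos": joint angles; "qvel": joint speeds; "joint_efforts": joint torques, N m; "eef_pos": TCP position; "tcp_rot": TCP orientation; "contact_force": force on the tool from outside, world axes, zero at the start; "wrist_torque": the same for the moment, N m; "opening": opening from 0.0 (shut) to 1.0 (fully open).
Only numpy, scipy, OpenCV 4.12 (cv2) and the standard library are available. Lean on these libraries where they do the work, as an engineer would, in place of code of your own. Each camera call takes 0.05 s, during which the arm holds its last target. There are 200 camera calls.

## Task

The tyre on the grey fixture still stands too high on its wheel: lay the loose flat plate level across the tyre, lengthwise between the two posts, and press it down until you feel the tyre stop fully home. Then find by lifting which of the three look-alike tins is the full, heavy one, and set it down gently, upright, on the middle of the plate to keep it down. The two light tins must end up standing upright on the table; never tip a tin over, and do not disturb the other things on the table.

Things in the scene. Friction and masses are not known exactly. Their poses are not given: they have to be found in the camera images.
- jig: grey tyre fixture bolted to the table: base slab 100 (x) x 160 (y) x 12 mm, origin under its centre, axes along its sides. A white wheel (53 mm across, top at 42 mm above the table) is fixed on its centre with a black knobbly tyre round it. Two steel posts, 10 mm thick, top at 75 mm above the table, stand at y = -64 and y = +64 mm, so 118 mm is free between them
- tyre_top (a point): centre of the top face of the tyre in the fixture, on the wheel's axis. The tyre is 84 mm across outside (86 over the knobs), 56 mm inside, 38 mm tall; its top is a flat ring. Fully home this point is 50 mm above the table
- tyre (a joint): how far the tyre still stands above its home place (m): 0 fully home on the fixture, up to 0.012. It slides stiffly straight down (some 10 N to move it, more than the full tin and plate weigh) and stays where it is left
- plate: plain loose aluminium plate 60 (x) x 110 (y) x 12 mm, 0.21 kg, lying flat on the table at the start; origin at the centre of its underside
- tin_a: closed plain metal tin, round, 54 mm across, 65 mm tall, upright at the start, origin at the centre of its underside. The three tins look the same; one of them, any one, is filled with steel and weighs about 0.48 kg, the other two about 0.11 kg
- tin_b: closed plain metal tin, round, 54 mm across, 65 mm tall, upright at the start, origin at the centre of its underside. The three tins look the same; one of them, any one, is filled with steel and weighs about 0.48 kg, the other two about 0.11 kg
- tin_c: closed plain metal tin, round, 54 mm across, 65 mm tall, upright at the start, origin at the centre of its underside. The three tins look the same; one of them, any one, is filled with steel and weighs about 0.48 kg, the other two about 0.11 kg
- spray_can: bystander: aerosol can standing, 48 mm across, 160 mm tall, origin under its centre
- glue_bottle: bystander: small white bottle standing, 32 mm across, 85 mm tall, origin under its centre
- cup: bystander: blue cup standing, 76 mm across, 90 mm tall, origin under its centre
- spare_tyre: bystander: spare tyre lying flat, 86 mm across, 30 mm tall, origin under its centre
- loose_wheel: bystander: white wheel without tyre lying flat, 53 mm across, 32 mm tall, origin under its centre
- driver: bystander: screwdriver lying on the table, 170 mm long along its x axis, up to about 30 mm thick
- parts_tray: bystander, fixed: grey divided tray 100 (x) x 130 (y) x 35 mm, origin under its centre
Mind the look-alikes: they are no part of the job. Leave any orange or purple look-alike of the tin_b alone.

How it is judged:
By the outcome, as a careful person would: the job done as asked, in the order asked, and still so for the second after the job is handed in, with the robot touching nothing.
It also fails if it takes over 72 s, if anything falls off the work surface, if the arm or the gripper's body presses on something with over 40 N, if the wrist force passes 120 N, or if a joint passes its speed limit or range.

## Working session

There is one attempt and no reset: what is moved stays moved. The work goes in short steps, Python scripts to look and compute and a tool call to move; the robot and the scene stay as the last step left them, time stands still between calls to the robot, and variables do not carry over. Pictures are saved under pics/ and viewed, on a budget of 10 in all, crops included, one or two more only if the job needs it, and the job is handed in when it is done.

Besides the shell and the picture viewer there is one more tool, called after "Call:" in YAML: its name, and indented under it one key for each argument. servo_tool: Moves the arm, as the interface text tells. Its arguments: {"type":"object","properties":{"motion":{"type":"array","items":{"type":"array","items":{"type":"number"}}},"grip_force":{"type":"number"}},"required":["motion"]}

```bash
mkdir -p pics; ls
python3 - <<'E'
from rig import r
import cv2,numpy as np
s=r.sense();print({k:np.round(v,3).tolist() for k,v in s.items()})
for n in("side","top"):
    cv2.imwrite(f"pics/{n}0.png",r.grab_frame(n)[:,:,::-1])
for n in("side","top","wrist"):
    print(n,{k:np.round(v,3).tolist() for k,v in r.calibration(n).items()})
E
```

```text
pics
{'clock': 0.0, 'qpos': [1.261, 0.354, 1.634, 0.0, 1.155, -0.002], 'qvel': [0.001, -0.002, 0.0, 0.0, -0.001, -0.0], 'joint_efforts': [0.001, -60.526, -34.207, 0.0, 0.01, -0.0], 'eef_pos': [189.226, 595.159, 230.569], 'tcp_rot': [-1.571, 0.001, 1.263], 'contact_force': [0.835, -0.95, -0.0], 'wrist_torque': [0.047, -0.036, -0.03], 'opening': 1.0}
side {'fx': 605.216, 'fy': 605.216, 'cx': 308.692, 'cy': 246.745, 'R': [[-0.988, -0.154, -0.01], [-0.107, 0.729, -0.676], [0.111, -0.667, -0.737]], 't': [526.938, 99.593, 1228.244]}
top {'fx': 567.097, 'fy': 567.097, 'cx': 306.316, 'cy': 237.256, 'R': [[0.044, -0.999, -0.001], [-0.974, -0.042, -0.222], [0.221, 0.01, -0.975]], 't': [-8.233, 566.228, 1106.975]}
wrist {'fx': 344.54, 'fy': 344.54, 'cx': 321.894, 'cy': 237.184, 'mount': [[1.0, -0.001, -0.0, -0.097], [0.0, -0.322, 0.947, -142.911], [-0.001, -0.947, -0.322, 82.208], [0.0, 0.0, 0.0, 1.0]]}
```

View pics/top0.png

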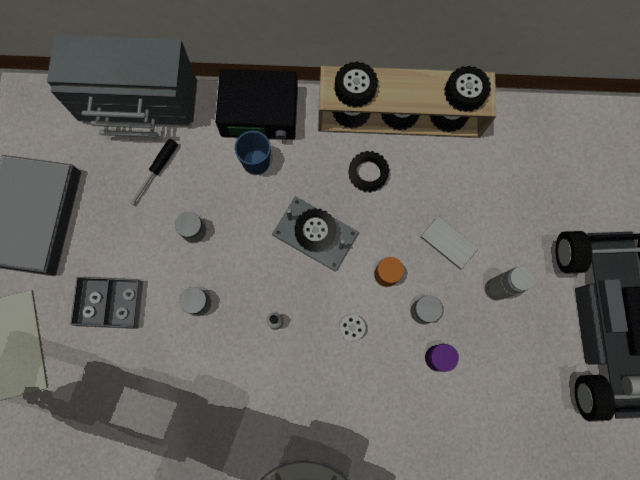

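View pics/side0.png

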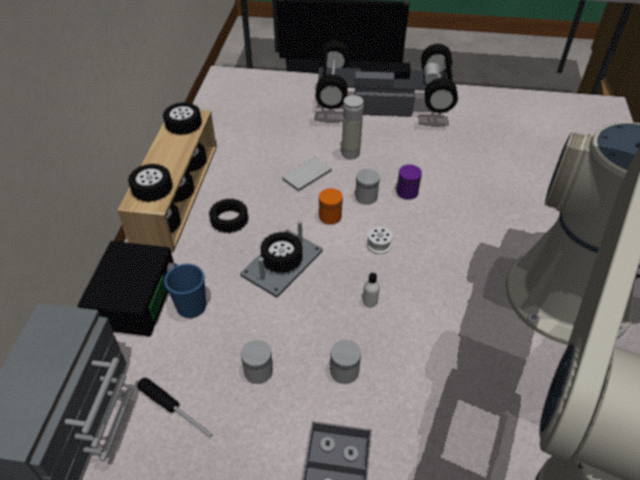

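The top view shows three grey tins at (189,226), (194,301) and (428,309). The look-alikes are orange (390,271) and purple (442,357), so I leave those alone. The plate is at (450,242) and the jig at (315,231). I'll confirm in one enlarged crop.

```bash
cat > h.py <<'E'
import numpy as np,cv2
from rig import r
def ray(n,u,v,z):
    c=r.calibration(n);R=np.array(c["R"]);t=np.array(c["t"])
    d=R.T@np.array([(u-c["cx"])/c["fx"],(v-c["cy"])/c["fy"],1]);o=-R.T@t
    return o+d*(z-o[2])/d[2]
def proj(n,X):
    c=r.calibration(n);p=np.array(c["R"])@X+c["t"]
    return c["fx"]*p[0]/p[2]+c["cx"],c["fy"]*p[1]/p[2]+c["cy"]
E
python3 - <<'E'
import cv2,numpy as np
from h import *
im=cv2.imread("pics/top0.png")
a=cv2.resize(im[185:345,265:485],None,fx=3.6,fy=3.6,interpolation=cv2.INTER_CUBIC)
cv2.imwrite("pics/crop1.png",a)
for n,u,v,z in[("t1",189,224,65),("t2",194,299,65),("t3",428,307,65),("or",390,269,65),("pu",442,355,65),("plate",450,242,12),("jig",315,233,12),("spray",518,278,160),("glue",276,320,85),("cup",253,145,90),("loose",352,327,32),("spare",369,171,30)]:
    print(n,ray("top",u,v,z).round(0))
E
```

```text
t1 [583. 261.  65.]
t2 [429. 237.  65.]
t3 [ 433. -234.   65.]
or [ 507. -157.   65.]
pu [ 340. -261.   65.]
plate [ 581. -293.   12.]
jig [588.  -1.  12.]
spray [ 484. -381.  160.]
glue [392.  68.  85.]
cup [753. 136.  90.]
loose [389. -85.  32.]
spare [ 728. -114.   30.]
```

View pics/crop1.png

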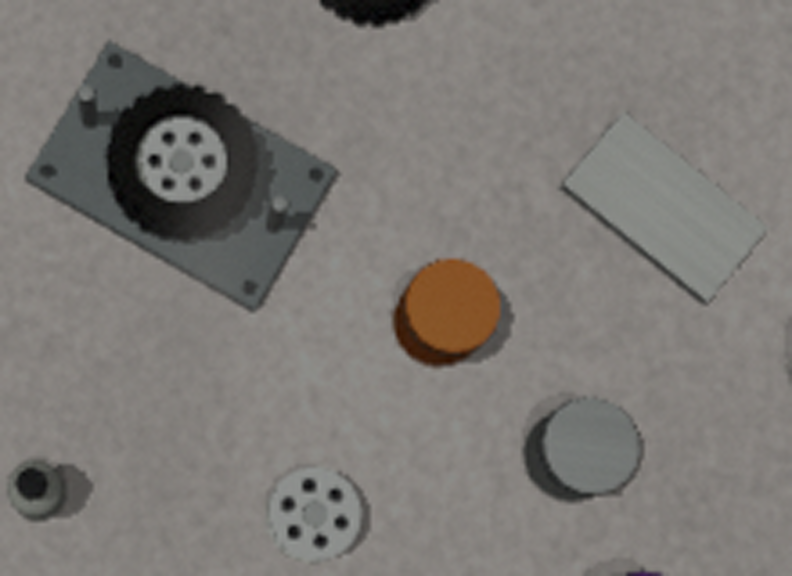

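```bash
cat >> h.py <<'E'
def go(x,y,z,yaw=None):
    s=r.sense();p=np.array(s["eef_pos"]);w=s["tcp_rot"][2]
    from scipy.spatial.transform import Rotation as Ro
    R=Ro.from_euler("xyz",s["tcp_rot"]).as_matrix()
    d=R.T@(np.array([x,y,z])-p)/1000
    yaw=w if yaw is None else yaw
    Rt=Ro.from_euler("xyz",[-np.pi/2,0,yaw]).as_matrix()
    t=np.degrees(Ro.from_matrix(R.T@Rt).as_rotvec())/10
    print("shift",d.round(4),"turn",t.round(3),"rows>=",round(max(np.linalg.norm(d)/.0625,np.linalg.norm(t)/1.07),1))
E
python3 - <<'E'
from h import *
f=lambda u,v,z:ray("top",265+u/3.6,185+v/3.6,z)
P=np.array([f(*p,12) for p in[(627,113),(766,232),(708,303),(562,186)]])
J=np.array([f(*p,12) for p in[(108,40),(338,172),(257,311),(26,180)]])
for n,Q in(("plate",P),("jig",J)):
    m=Q.mean(0);l=(Q[1]-Q[0]+Q[2]-Q[3])/2;w=(Q[3]-Q[0]+Q[2]-Q[1])/2
    print(n,m.round(1),"long",np.linalg.norm(l).round(1),np.degrees(np.arctan2(l[1],l[0])).round(1),"short",np.linalg.norm(w).round(1),np.degrees(np.arctan2(w[1],w[0])).round(1))
a=f(88,93,75);b=f(280,203,75);print("posts",a.round(1),b.round(1),((a+b)/2).round(1),np.linalg.norm(a-b),np.degrees(np.arctan2(*(b-a)[1::-1])))
print("wheel",f(182,160,42).round(1))
E
```

```text
plate [ 579.  -292.2   12. ] long 108.6 -129.2 short 59.0 140.8
jig [586.9  -2.5  12. ] long 160.1 -117.9 short 99.1 152.7
posts [617.9  53.5  75. ] [558.  -58.4  75. ] [587.9  -2.5  75. ] 126.91121700854252 -118.11715019415567
wheel [588.7  -2.1  42. ]
```

```bash
python3 -c "
from h import *
go(579,-292,220,np.radians(-39.2))"
```

```text
shift [-0.7274  0.0116 -0.6402] turn [ 7.0000e-03  1.1157e+01 -5.0000e-03] rows>= 15.5
```

Call:
servo_tool:
  motion:
    - [1,-0.044,0,-0.039,0,0.7,0]
    - [1,-0.088,0,-0.078,0,1.4,0]
    - [1,-0.132,0,-0.117,0,2.1,0]
    - [1,-0.176,0,-0.156,0,2.8,0]
    - [1,-0.22,0,-0.195,0,3.5,0]
    - [1,-0.264,0,-0.234,0,4.2,0]
    - [1,-0.308,0,-0.273,0,4.9,0]
    - [1,-0.352,0,-0.312,0,5.6,0]
    - [1,-0.396,0,-0.351,0,6.3,0]
    - [1,-0.44,0,-0.39,0,7.0,0]
    - [1,-0.484,0,-0.43,0,7.7,0]
    - [1,-0.528,0,-0.47,0,8.4,0]

```text
clock: 1.6
eef_pos: [477.7, -52.0, 231.3]
tcp_rot: [-1.571, -0.0, -0.207]
contact_force: [0.9, 0.3, 0.6]
opening: 0.999
```

```bash
python3 -c "
from h import *
print(r.sense()['contact_force'])
go(579,-292,220,np.radians(-39.2))"
```

```text
[0.93547064 0.32222018 0.6186417 ]
shift [ 0.1486  0.0112 -0.214 ] turn [-1.000e-03  2.731e+00  1.000e-03] rows>= 4.2
```

Call:
servo_tool:
  motion:
    - [1,0.037,0.003,-0.053,0,0.7,0]
    - [1,0.074,0.006,-0.107,0,1.4,0]
    - [1,0.111,0.008,-0.16,0,2.1,0]
    - [1,0.1486,0.0112,-0.214,0,2.73,0]
    - [1,0.1486,0.0112,-0.214,0,2.73,0]
    - [1,0.1486,0.0112,-0.214,0,2.73,0]

```text
clock: 2.35
eef_pos: [579.2, -289.6, 219.2]
tcp_rot: [-1.571, 0.002, -0.68]
contact_force: [-0.2, 0.4, -0.6]
opening: 0.998
```

```bash
cat >> h.py <<'E'
def wcam(s):
    from scipy.spatial.transform import Rotation as Ro
    M=np.array(r.calibration("wrist")["mount"]);T=np.eye(4);T[:3,:3]=Ro.from_euler("xyz",s["tcp_rot"]).as_matrix();T[:3,3]=s["eef_pos"]
    return T@M
def wray(s,u,v,z):
    c=r.calibration("wrist");T=wcam(s)
    d=T[:3,:3]@np.array([(u-c["cx"])/c["fx"],(v-c["cy"])/c["fy"],1]);o=T[:3,3]
    return o+d*(z-o[2])/d[2]
E
python3 - <<'E'
from h import *
import json
s=r.sense();s={k:np.array(v).tolist() for k,v in s.items()}
json.dump(s,open("s1.json","w"))
cv2.imwrite("pics/w1.png",r.grab_frame("wrist")[:,:,::-1])
print(s["eef_pos"],s["tcp_rot"],s["contact_force"])
E
```

```text
[579.1976735671578, -289.62884381096484, 219.24950383529378] [-1.5709193698824917, 0.0016382119644300364, -0.6799253756047762] [-0.2450593094808058, 0.4037381014148007, -0.5947764485288202]
```

View pics/w1.png

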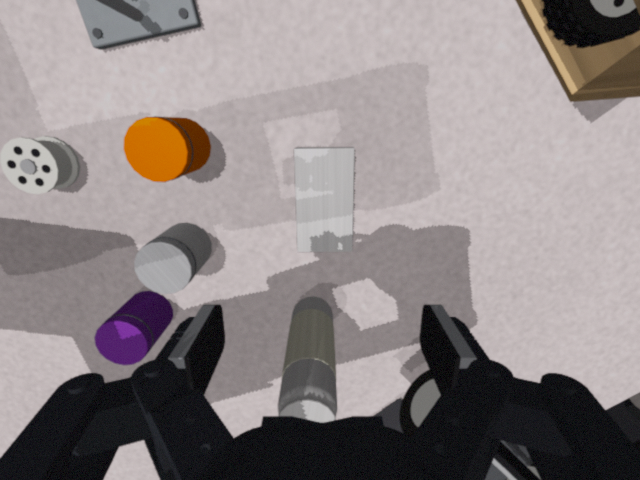

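The plate is at (325,200) and lies square to the tool. The spray can stands behind the fingers near (310,350), about 130 mm from the plate centre. Next I refine the plate pose.

Run:
```python
from h import *
import json
s=json.load(open("s1.json"))
Q=np.array([wray(s,*p,12) for p in[(295.5,147.5),(354.5,148),(353.5,251),(296.5,252)]])
m=Q.mean(0);l=(Q[1]-Q[0]+Q[2]-Q[3])/2;w=(Q[3]-Q[0]+Q[2]-Q[1])/2
print(m.round(1),np.linalg.norm(l),np.degrees(np.arctan2(l[1],l[0])),np.linalg.norm(w),np.degrees(np.arctan2(w[1],w[0])))
print(wray(s,315,305,0))
go(579,-291.5,20,np.radians(-39.2))
```

```text
[ 583.6 -290.1   12. ] 60.126050991797115 -38.65557474097446 109.63092755244402 -128.83907715911965
[ 494.43876131 -382.16846771    0.        ]
shift [ 0.0021  0.1995 -0.0022] turn [ 0.     0.029 -0.01 ] rows>= 3.2
```

```bash
python3 -c "
from h import *
go(582,-290.7,15,np.radians(-38.9))"
```

```text
shift [0.0039 0.2045 0.0003] turn [ 0.    -0.001 -0.01 ] rows>= 3.3
```

Call:
servo_tool:
  motion:
    - [1,0.0039,0.055,0,0,0,0]
    - [1,0.0039,0.11,0,0,0,0]
    - [1,0.0039,0.165,0,0,0,0]
    - [1,0.0039,0.2,0,0,0,0]
    - [1,0.0039,0.212,0,0,0,0]
    - [1,0.0039,0.212,0,0,0,0]
    - [1,0.0039,0.212,0,0,0,0]

```text
clock: 3.28
eef_pos: [583.9, -292.2, 10.1]
tcp_rot: [-1.57, -0.003, -0.679]
contact_force: [0.1, -0.3, 0.9]
opening: 0.997
```

Call:
servo_tool:
  motion:
    - [0.62,-0.001,0.002,0.001,0,0,0]
    - [0.62,-0.001,0.004,0.001,0,0,0]
    - [0.62,-0.001,0.006,0.001,0,0,0]
    - [0.62,-0.001,0.006,0.001,0,0,0]
  grip_force: 50

```text
clock: 3.78
eef_pos: [582.4, -290.5, 1.9]
tcp_rot: [-1.571, 0.0, -0.68]
contact_force: [0.0, -0.6, 0.7]
opening: 0.808
```

Call:
servo_tool:
  motion:
    - [0.62,0,0.002,0,0,0,0]
    - [0.62,0,0.004,0,0,0,0]
    - [0.62,0,0.004,0,0,0,0]

```text
clock: 4.15
eef_pos: [582.4, -290.5, -2.2]
tcp_rot: [-1.571, 0.0, -0.68]
contact_force: [-0.2, 0.2, 0.2]
opening: 0.814
```

Call:
servo_tool:
  motion:
    - [-0.2,0,0,0,0,0,0]
    - [-0.2,0,0,0,0,0,0]
    - [-0.2,0,0,0,0,0,0]
    - [-0.2,0,0,0,0,0,0]
  grip_force: 60

```text
clock: 4.65
eef_pos: [582.8, -290.7, -1.5]
tcp_rot: [-1.571, -0.0, -0.68]
contact_force: [-1.4, 0.1, 5.9]
opening: 0.683
```

Call:
servo_tool:
  motion:
    - [-0.2,0,-0.03,0,0,0,0]
    - [-0.2,0,-0.08,0,0,0,0]
    - [-0.2,0,-0.13,0,0,0,0]
    - [-0.2,0,-0.18,0,0,0,0]
    - [-0.2,0,-0.18,0,0,0,0]

```text
clock: 5.28
eef_pos: [584.8, -291.7, 182.3]
tcp_rot: [-1.569, -0.007, -0.68]
contact_force: [1.2, 0.0, -2.9]
opening: 0.682
```

Run:
```python
from h import *
s=r.sense();print(s['contact_force'],s['wrist_torque'],s['opening'])
import json
json.dump({k:np.array(v).tolist() for k,v in s.items()},open("s2.json","w"))
cv2.imwrite("pics/w2.png",r.grab_frame("wrist")[:,:,::-1])
# target above jig
go(587.5,-2.5,180,np.radians(-27.8))
```

```text
[ 1.17949535  0.03638961 -2.91535713] [ 0.00204342 -0.02456947  0.01913961] 0.6818631458645028
shift [-0.1781 -0.0008  0.227 ] turn [-0.002 -1.113  0.019] rows>= 4.6
```

View pics/w2.png

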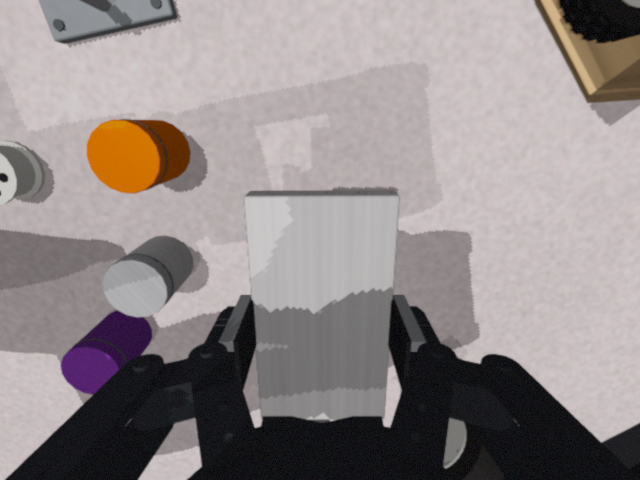

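Run:
```python
from h import *
c=r.calibration("wrist");M=np.array(c["mount"])
for u,v in[(247,196),(398,195.5),(259,416),(384,416)]:
    d=M[:3,:3]@np.array([(u-c["cx"])/c["fx"],(v-c["cy"])/c["fy"],1]);o=M[:3,3]
    print((o+d*(-13.5-o[1])/d[1]).round(1))
```

```text
[-27.8 -13.5  55.7]
[ 29.8 -13.5  55.8]
[-29.6 -13.5 -51.8]
[ 30.6 -13.5 -51.9]
```

Run:
```python
from h import *
go(517.5,-135,190,np.radians(-27.8))
```

```text
shift [-0.1492 -0.0108  0.0799] turn [-0.002 -1.113  0.019] rows>= 2.7
```

Call:
servo_tool:
  motion:
    - [-0.2,-0.037,-0.003,0.02,0,-0.28,0]
    - [-0.2,-0.075,-0.006,0.04,0,-0.56,0]
    - [-0.2,-0.112,-0.009,0.06,0,-0.84,0]
    - [-0.2,-0.149,-0.011,0.08,0,-1.113,0]
    - [-0.2,-0.149,-0.011,0.08,0,-1.113,0]
    - [-0.2,-0.149,-0.011,0.08,0,-1.113,0]

```text
clock: 6.08
eef_pos: [516.7, -134.8, 188.0]
tcp_rot: [-1.571, 0.001, -0.485]
contact_force: [0.8, -1.3, -1.8]
opening: 0.679
```

Run:
```python
from h import *
s=r.sense();print(s['contact_force'],s['eef_pos'],s['tcp_rot'])
import json
json.dump({k:np.array(v).tolist() for k,v in s.items()},open("s3.json","w"))
im=r.grab_frame("wrist")[:,:,::-1]
cv2.imwrite("pics/w3.png",cv2.resize(im[0:260,140:520],None,fx=2.1,fy=2.1,interpolation=cv2.INTER_CUBIC))
```

```text
[ 0.7530485  -1.2684614  -1.80112041] [ 516.69485877 -134.83694117  187.99088063] [-1.57140603e+00  1.19299155e-03 -4.85171915e-01]
```

View pics/w3.png

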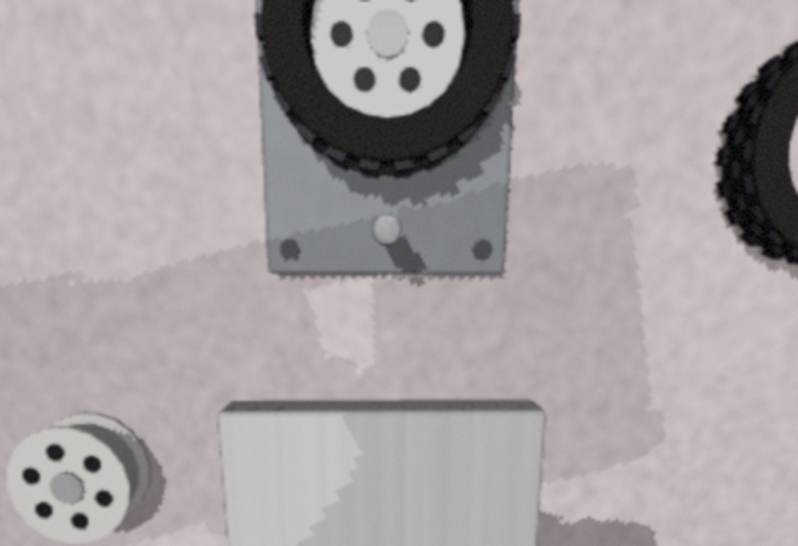

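Run:
```python
from h import *
import json
s=json.load(open("s3.json"))
g=lambda u,v,z:wray(s,140+u/2.1,v/2.1,z)
y=np.radians(-27.8);ax=np.array([-np.sin(y),np.cos(y),0])
p=g(387,229,75);print("post",p,"centre from post",p+64*ax)
print("wheel",g(387,36,42))
a,b=g(272,272,12),g(504,272,12);print("edge mid",(a+b)/2,"centre",(a+b)/2+80*ax,np.linalg.norm(a-b),np.degrees(np.arctan2(*(b-a)[1::-1])))
c=r.calibration("wrist");M=np.array(c["mount"])
for u,v in[(220,411),(544,411)]:
    d=M[:3,:3]@np.array([(140+u/2.1-c["cx"])/c["fx"],(v/2.1-c["cy"])/c["fy"],1]);o=M[:3,3]
    print((o+d*(-13.5-o[1])/d[1]).round(1))
```

```text
post [560.85642523 -56.27249659  75.        ] centre from post [5.90705170e+02 3.40685819e-01 7.50000000e+01]
wheel [ 5.90610726e+02 -5.84183972e-02  4.20000000e+01]
edge mid [554.50090356 -70.12016144  12.        ] centre [591.81183479   0.64631657  12.        ] 97.61700451351349 -27.83458575686809
[-28.6 -13.5  55.6]
[ 30.2 -13.5  55.6]
```

Run:
```python
from h import *
go(589.6,-0.1,110,np.radians(-27.8))
```

```text
shift [0.0012 0.0781 0.1534] turn [ 0.003 -0.003 -0.005] rows>= 2.8
```

Call:
servo_tool:
  motion:
    - [-0.2,0.0012,0.0,0.05,0,0,0]
    - [-0.2,0.0012,0.015,0.1,0,0,0]
    - [-0.2,0.0012,0.035,0.1534,0,0,0]
    - [-0.2,0.0012,0.06,0.1534,0,0,0]
    - [-0.2,0.0012,0.078,0.1534,0,0,0]
    - [-0.2,0.0012,0.078,0.1534,0,0,0]
    - [-0.2,0.0012,0.078,0.1534,0,0,0]

```text
clock: 7.0
eef_pos: [590.0, -0.5, 111.6]
tcp_rot: [-1.571, -0.001, -0.487]
contact_force: [0.2, 0.3, -1.4]
opening: 0.677
```

Run:
```python
from h import *
print(r.sense()['contact_force'],r.sense()['wrist_torque'])
go(589.6,-0.1,68,np.radians(-27.8))
cv2.imwrite("pics/side1.png",cv2.resize(r.grab_frame("side")[180:320,190:390,::-1],None,fx=4,fy=4,interpolation=cv2.INTER_CUBIC))
```

```text
[ 0.20699481  0.28105784 -1.44456012] [ 0.01567566 -0.03969789  0.02441337]
shift [-0.0005  0.0436  0.0001] turn [-0.002 -0.009  0.004] rows>= 0.7
```

Call:
servo_tool:
  motion:
    - [-0.2,-0.0005,0.015,0,0,0,0]
    - [-0.2,-0.0005,0.03,0,0,0,0]
    - [-0.2,-0.0005,0.043,0,0,0,0]
    - [-0.2,-0.0005,0.043,0,0,0,0]

```text
clock: 7.55
eef_pos: [588.0, 0.7, 66.5]
tcp_rot: [-1.572, 0.003, -0.485]
contact_force: [-0.0, 0.4, -1.5]
opening: 0.685
```

Call:
servo_tool:
  motion:
    - [-0.2,0,0.002,0,0,0,0]
    - [-0.2,0,0.004,0,0,0,0]
    - [-0.2,0,0.006,0,0,0,0]
    - [-0.2,0,0.006,0,0,0,0]

```text
clock: 8.05
eef_pos: [589.1, 0.7, 62.1]
tcp_rot: [-1.571, 0.0, -0.485]
contact_force: [-0.5, -0.7, -2.3]
opening: 0.683
```

Call:
servo_tool:
  motion:
    - [-0.2,0,0.0015,0,0,0,0]
    - [-0.2,0,0.003,0,0,0,0]
    - [-0.2,0,0.003,0,0,0,0]

```text
clock: 8.43
eef_pos: [589.0, 0.7, 58.9]
tcp_rot: [-1.571, 0.0, -0.485]
contact_force: [2.5, -0.2, -2.1]
opening: 0.682
```

Call:
servo_tool:
  motion:
    - [-0.2,0,0.001,0,0,0,0]
    - [-0.2,0,0.002,0,0,0,0]
    - [-0.2,0,0.002,0,0,0,0]

```text
clock: 8.8
eef_pos: [589.0, 0.7, 57.0]
tcp_rot: [-1.571, 0.0, -0.485]
contact_force: [0.4, -0.1, -2.3]
opening: 0.683
```

Call:
servo_tool:
  motion:
    - [-0.2,0,0.001,0,0,0,0]
    - [-0.2,0,0.002,0,0,0,0]
    - [-0.2,0,0.002,0,0,0,0]

```text
clock: 9.18
eef_pos: [589.2, 0.7, 55.4]
tcp_rot: [-1.571, -0.0, -0.485]
contact_force: [-1.5, -0.1, 2.9]
opening: 0.68
```

Call:
servo_tool:
  motion:
    - [0.3,0,0,0,0,0,0]
    - [0.4,0,0,0,0,0,0]
    - [0.5,0,0,0,0,0,0]
    - [0.7,0,0,0,0,0,0]
    - [0.7,0,0,0,0,0,0]

```text
clock: 9.8
eef_pos: [589.2, 0.7, 55.1]
tcp_rot: [-1.571, -0.0, -0.485]
contact_force: [-0.0, -0.6, -0.1]
opening: 0.848
```

Call:
servo_tool:
  motion:
    - [0.7,0,-0.02,0,0,0,0]
    - [0.7,0,-0.06,0,0,0,0]
    - [-1,0,-0.06,0,0,0,0]
    - [-1,0,-0.06,-0.06,0,0,0]
    - [-1,0,-0.06,-0.06,0,0,0]
    - [-1,0,-0.06,-0.06,0,0,0]
    - [-1,0,-0.06,-0.06,0,0,0]

```text
clock: 10.68
eef_pos: [561.5, -51.8, 114.8]
tcp_rot: [-1.571, 0.0, -0.485]
contact_force: [-0.9, 0.2, -0.8]
opening: -0.001
```

Run:
```python
from h import *
s=r.sense();print(s['contact_force'],s['eef_pos'],s['opening'])
import json
json.dump({k:np.array(v).tolist() for k,v in s.items()},open("s4.json","w"))
cv2.imwrite("pics/w4.png",r.grab_frame("wrist")[:,:,::-1])
```

```text
[-0.91688394  0.1759912  -0.8044391 ] [561.51744727 -51.81837279 114.79357203] -0.0009971708418732082
```

View pics/w4.png

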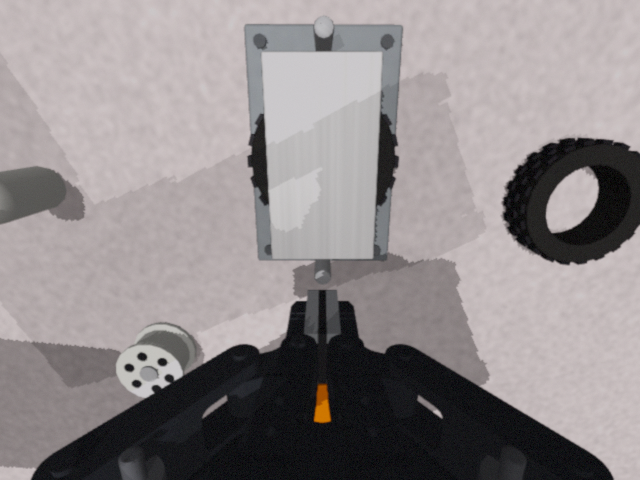

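The plate lies between the posts at (323,27) and (322,275), with its top face spanning (262–382, 52–259). It looks level and centred on the tyre.

Run:
```python
from h import *
import json
s=json.load(open("s4.json"))
Q=np.array([wray(s,*p,69) for p in[(262,52),(382,52),(378.5,259),(267,259)]])
print(Q.mean(0).round(1),[np.linalg.norm(Q[i]-Q[i-1]).round(1) for i in range(4)])
print("posts",wray(s,323.5,27,75),wray(s,322.5,276,75))
go(590.5,0.2,80,np.radians(-27.8))
```

```text
[590.3   0.6  69. ] [np.float64(109.3), np.float64(58.7), np.float64(109.4), np.float64(65.9)]
posts [620.61301962  56.95875802  75.        ] [561.07667513 -55.06598733  75.        ]
shift [0.0015 0.0348 0.0595] turn [-0.001  0.004 -0.   ] rows>= 1.1
```

The plate's edge widths in pixels disagree with a level plate (120 px far against 111 px near), so it may be tilted. I'll check close up from both cameras.

Run:
```python
from h import *
a=cv2.imread("pics/w4.png")[10:290,230:420]
b=r.grab_frame("side")[200:300,230:335,::-1]
a=cv2.resize(a,(400,590),interpolation=cv2.INTER_CUBIC);b=cv2.resize(b,(395,376),interpolation=cv2.INTER_CUBIC)
o=np.zeros((590,798,3),np.uint8);o[:,:400]=a;o[:376,403:]=b;cv2.imwrite("pics/c5.png",o)
```

```text
(no output)
```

View pics/c5.png

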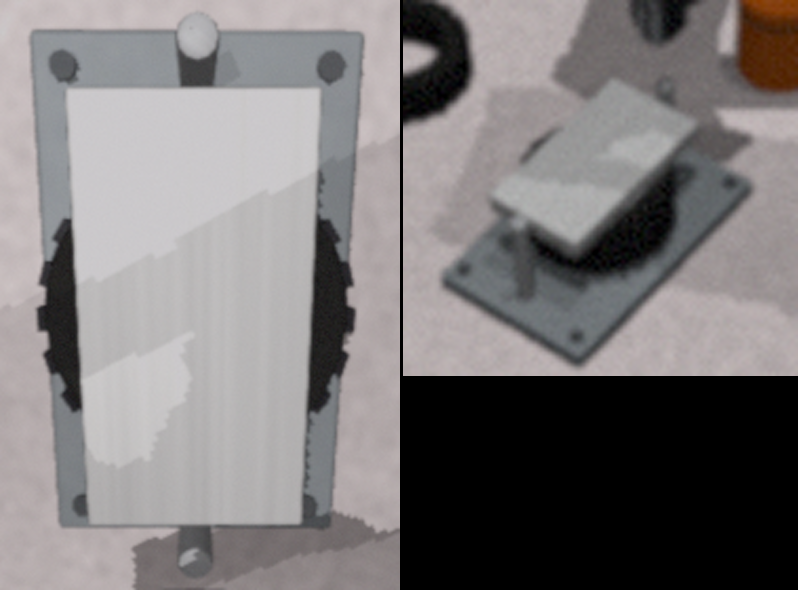

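In the enlarged crop the plate edges measure 120 px far and 102 px near, which fits a level plate. Both ends are clear of the posts, and the side view agrees. Now I press at the centre with the jaws shut.

Call:
servo_tool:
  motion:
    - [-1,0.0015,0.0,0.03,0,0,0]
    - [-1,0.0015,0.01,0.0595,0,0,0]
    - [-1,0.0015,0.03,0.0595,0,0,0]
    - [-1,0.0015,0.04,0.0595,0,0,0]
    - [-1,0.0015,0.042,0.0595,0,0,0]
    - [-1,0.0015,0.042,0.0595,0,0,0]

```text
clock: 11.52
eef_pos: [590.4, -0.7, 73.4]
tcp_rot: [-1.571, -0.0, -0.486]
contact_force: [1.0, 0.1, -0.4]
opening: 0.002
```

Call:
servo_tool:
  motion:
    - [-1,0,0.001,0,0,0,0]
    - [-1,0,0.002,0,0,0,0]
    - [-1,0,0.003,0,0,0,0]
    - [-1,0,0.004,0,0,0,0]
    - [-1,0,0.005,0,0,0,0]
    - [-1,0,0.005,0,0,0,0]

```text
clock: 12.28
eef_pos: [590.3, -0.5, 68.4]
tcp_rot: [-1.571, -0.0, -0.485]
contact_force: [-1.9, 0.1, 4.7]
opening: 0.002
```

Contact is at about 68.5. Pressing on toward 62.

Call:
servo_tool:
  motion:
    - [-1,0,0.001,0,0,0,0]
    - [-1,0,0.002,0,0,0,0]
    - [-1,0,0.003,0,0,0,0]
    - [-1,0,0.003,0,0,0,0]

```text
clock: 12.78
eef_pos: [590.3, -0.5, 65.5]
tcp_rot: [-1.571, -0.0, -0.485]
contact_force: [-1.1, 0.7, 6.3]
opening: 0.001
```

Call:
servo_tool:
  motion:
    - [-1,0,0.001,0,0,0,0]
    - [-1,0,0.002,0,0,0,0]
    - [-1,0,0.002,0,0,0,0]

```text
clock: 13.15
eef_pos: [590.3, -0.5, 63.5]
tcp_rot: [-1.571, -0.0, -0.485]
contact_force: [-1.7, -0.8, 6.4]
opening: 0.002
```

Call:
servo_tool:
  motion:
    - [-1,0,0.0005,0,0,0,0]
    - [-1,0,0.001,0,0,0,0]
    - [-1,0,0.0015,0,0,0,0]
    - [-1,0,0.0015,0,0,0,0]

```text
clock: 13.65
eef_pos: [590.3, -0.5, 62.1]
tcp_rot: [-1.571, -0.0, -0.485]
contact_force: [-1.4, -0.0, 6.1]
opening: -0.0
```

Call:
servo_tool:
  motion:
    - [-1,0,0.0005,0,0,0,0]
    - [-1,0,0.001,0,0,0,0]
    - [-1,0,0.001,0,0,0,0]

```text
clock: 14.02
eef_pos: [590.4, -0.5, 61.9]
tcp_rot: [-1.571, -0.0, -0.485]
contact_force: [-5.0, -0.3, 16.3]
opening: -0.002
```

Call:
servo_tool:
  motion:
    - [-1,0,0.0005,0,0,0,0]
    - [-1,0,0.001,0,0,0,0]
    - [-1,0,0.001,0,0,0,0]

```text
clock: 14.4
eef_pos: [590.5, -0.5, 61.9]
tcp_rot: [-1.571, -0.001, -0.485]
contact_force: [-7.9, -0.7, 26.2]
opening: -0.0
```

Call:
servo_tool:
  motion:
    - [-1,0,0.0005,0,0,0,0]
    - [-1,0,0.001,0,0,0,0]
    - [-1,0,0.001,0,0,0,0]

```text
clock: 14.78
eef_pos: [590.6, -0.5, 61.7]
tcp_rot: [-1.57, -0.001, -0.485]
contact_force: [-11.4, -0.9, 35.9]
opening: 0.004
```

Hard stop at about 61.8 mm: the force rose from 6 to 36 N with no travel, so the tyre is home (50 + 12 = 62). Backing off and checking the tin positions with the side camera.

Call:
servo_tool:
  motion:
    - [-1,0,-0.001,0,0,0,0]
    - [-1,0,-0.002,0,0,0,0]
    - [-1,0,-0.003,0,0,0,0]
    - [-1,0,-0.006,0,0,0,0]
    - [-1,0,-0.03,0,0,0,0]
    - [1,0,-0.08,0,0,0,0]
    - [1,0,-0.12,0,0,0,0]

```text
clock: 15.65
eef_pos: [590.4, -0.4, 180.0]
tcp_rot: [-1.571, -0.0, -0.485]
contact_force: [0.1, 0.2, -0.4]
opening: 0.421
```

Run:
```python
from h import *
for u,v in[(257,352),(345,353),(367.5,178)]: print(ray("side",u,v,65).round(0))
go(586,262,180,np.radians(24))
```

```text
[584. 264.  65.]
[430. 243.  65.]
[ 432. -228.   65.]
shift [-0.1263  0.      0.2301] turn [-0.00e+00 -5.18e+00  2.00e-03] rows>= 4.8
```

Call:
servo_tool:
  motion:
    - [1,-0.025,0,0.046,0,-1.03,0]
    - [1,-0.05,0,0.092,0,-2.07,0]
    - [1,-0.075,0,0.138,0,-3.1,0]
    - [1,-0.1,0,0.184,0,-4.14,0]
    - [1,-0.126,0,0.23,0,-5.18,0]
    - [1,-0.126,0,0.23,0,-5.18,0]
    - [1,-0.126,0,0.23,0,-5.18,0]

```text
clock: 16.52
eef_pos: [585.8, 261.4, 178.2]
tcp_rot: [-1.571, 0.001, 0.418]
contact_force: [-0.7, 0.0, 1.0]
opening: 1.002
```

Run:
```python
from h import *
print(r.sense()['opening'])
go(586,263,25,np.radians(24))
```

```text
1.00193973955328
shift [0.001  0.1532 0.0014] turn [ 0.002 -0.005 -0.005] rows>= 2.5
```

Call:
servo_tool:
  motion:
    - [1,0.001,0.05,0.0014,0,0,0]
    - [1,0.001,0.1,0.0014,0,0,0]
    - [1,0.001,0.13,0.0014,0,0,0]
    - [1,0.001,0.153,0.0014,0,0,0]
    - [0.6,0.001,0.153,0.0014,0,0,0]
    - [0.3,0.001,0.153,0.0014,0,0,0]
    - [0,0.001,0.153,0.0014,0,0,0]
    - [0,0.001,0.153,0.0014,0,0,0]
    - [0,0.001,0.153,0.0014,0,0,0]
  grip_force: 30

```text
clock: 17.65
eef_pos: [587.3, 263.5, 26.9]
tcp_rot: [-1.571, -0.002, 0.419]
contact_force: [0.2, -2.0, 6.8]
opening: 0.623
```

Call:
servo_tool:
  motion:
    - [0,0,-0.005,0,0,0,0]
    - [0,0,-0.015,0,0,0,0]
    - [0,0,-0.02,0,0,0,0]
    - [0,0,-0.02,0,0,0,0]
    - [0,0,-0.02,0,0,0,0]

```text
clock: 18.27
eef_pos: [586.2, 263.4, 45.5]
tcp_rot: [-1.571, 0.0, 0.419]
contact_force: [0.4, -0.6, -1.3]
opening: 0.624
```

That reads 1.3 N, so it is a light tin. Setting it back.

Call:
servo_tool:
  motion:
    - [0,0,0.01,0,0,0,0]
    - [0,0,0.016,0,0,0,0]
    - [0,0,0.019,0,0,0,0]
    - [0,0,0.019,0,0,0,0]
    - [0.4,0,0.019,0,0,0,0]
    - [0.7,0,0.019,0,0,0,0]
    - [1,0,0.019,0,0,0,0]
    - [1,0,0.019,0,0,0,0]

```text
clock: 19.27
eef_pos: [586.4, 263.4, 26.5]
tcp_rot: [-1.571, 0.0, 0.419]
contact_force: [0.5, -1.0, -0.0]
opening: 1.001
```

Call:
servo_tool:
  motion:
    - [1,0,-0.03,0,0,0,0]
    - [1,0,-0.08,0,0,0,0]
    - [1,0,-0.1,0,0,0,0]
    - [1,0,-0.1,0,0,0,0]

```text
clock: 19.77
eef_pos: [587.3, 263.8, 127.9]
tcp_rot: [-1.571, -0.003, 0.419]
contact_force: [0.6, -0.4, -0.0]
opening: 1.002
```

Run:
```python
from h import *
print(r.sense()['opening'])
go(432,241,140,np.radians(29))
```

```text
1.0016958633604884
shift [-0.1511 -0.0125  0.0423] turn [ 0.001 -0.501  0.017] rows>= 2.5
```

Call:
servo_tool:
  motion:
    - [1,-0.05,-0.012,0.014,0,-0.17,0]
    - [1,-0.1,-0.012,0.028,0,-0.34,0]
    - [1,-0.151,-0.012,0.0423,0,-0.5,0]
    - [1,-0.151,-0.012,0.0423,0,-0.5,0]
    - [1,-0.151,0.03,0.0423,0,-0.5,0]
    - [1,-0.151,0.075,0.0423,0,-0.5,0]
    - [1,-0.151,0.101,0.0423,0,-0.5,0]
    - [0.6,-0.151,0.101,0.0423,0,-0.5,0]
    - [0.3,-0.151,0.101,0.0423,0,-0.5,0]
    - [0,-0.151,0.101,0.0423,0,-0.5,0]
    - [0,-0.151,0.101,0.0423,0,-0.5,0]
    - [0,-0.151,0.101,0.0423,0,-0.5,0]

```text
clock: 21.28
eef_pos: [431.6, 240.8, 26.0]
tcp_rot: [-1.571, -0.001, 0.506]
contact_force: [-0.2, 0.1, -1.6]
opening: 0.626
```

Call:
servo_tool:
  motion:
    - [0,0,-0.005,0,0,0,0]
    - [0,0,-0.015,0,0,0,0]
    - [0,0,-0.02,0,0,0,0]
    - [0,0,-0.02,0,0,0,0]
    - [0,0,-0.02,0,0,0,0]

```text
clock: 21.9
eef_pos: [431.2, 240.6, 45.6]
tcp_rot: [-1.571, 0.0, 0.506]
contact_force: [-0.9, 0.3, -4.6]
opening: 0.626
```

4.6 N, so this is the heavy tin. Carrying it to the plate.

Call:
servo_tool:
  motion:
    - [0,0,-0.03,0,0,0,0]
    - [0,0,-0.07,0,0,0,0]
    - [0,0,-0.11,0,0,0,0]
    - [0,0,-0.13,0,0,0,0]
    - [0,0,-0.13,0,0,0,0]
  grip_force: 50

```text
clock: 22.52
eef_pos: [432.0, 241.1, 176.6]
tcp_rot: [-1.571, -0.003, 0.506]
contact_force: [0.1, -0.2, -5.6]
opening: 0.62
```

Run:
```python
from h import *
go(590.4,0.3,170,np.radians(-27.8))
```

```text
shift [ 0.0218  0.0067 -0.2874] turn [-0.008  5.679  0.014] rows>= 5.3
```

Call:
servo_tool:
  motion:
    - [0,0.003,0,-0.036,0,0.7,0]
    - [0,0.006,0,-0.072,0,1.4,0]
    - [0,0.009,0,-0.108,0,2.1,0]
    - [0,0.012,0,-0.144,0,2.8,0]
    - [0,0.015,0,-0.18,0,3.55,0]
    - [0,0.018,0,-0.216,0,4.25,0]
    - [0,0.02,0,-0.252,0,4.97,0]
    - [0,0.0218,0.003,-0.287,0,5.68,0]
    - [0,0.0218,0.0067,-0.287,0,5.68,0]
    - [0,0.0218,0.0067,-0.287,0,5.68,0]

```text
clock: 23.78
eef_pos: [587.9, 0.4, 166.9]
tcp_rot: [-1.572, 0.003, -0.485]
contact_force: [-0.2, -0.6, -5.0]
opening: 0.619
```

Run:
```python
from h import *
s=r.sense();print(s['contact_force'],s['eef_pos'],s['tcp_rot'])
import json
json.dump({k:np.array(v).tolist() for k,v in s.items()},open("s5.json","w"))
cv2.imwrite("pics/w5.png",r.grab_frame("wrist")[:,:,::-1])
```

```text
[-0.17022303 -0.62905577 -5.03966472] [5.87948838e+02 4.23438228e-01 1.66901099e+02] [-1.57218381  0.00335697 -0.48460297]
```

View pics/w5.png

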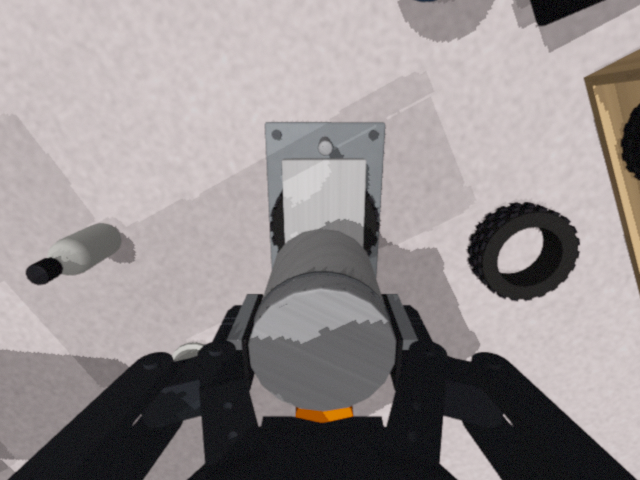

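The tin is upright between the pads, its top ellipse centred near (322,348). The plate's far edge at row 160 and the far post are in line below.

Run:
```python
from h import *
import json
c=r.calibration("wrist");M=np.array(c["mount"])
for u,v in[(322.5,288),(322.5,409),(249,345),(396.5,345)]:
    d=M[:3,:3]@np.array([(u-c["cx"])/c["fx"],(v-c["cy"])/c["fy"],1]);o=M[:3,3]
    print((o+d*(-39-o[1])/d[1]).round(1))
s=json.load(open("s5.json"))
y=np.radians(-27.8);ax=np.array([-np.sin(y),np.cos(y),0])
m=(wray(s,283,160,62)+wray(s,366,160,62))/2;print("plate centre",m-55*ax)
go(590,0.3,100,np.radians(-27.8))
```

```text
[  0.9 -39.   29.6]
[  0.9 -39.  -22. ]
[-25.3 -39.    7. ]
[ 27.3 -39.    6.9]
plate centre [5.90492098e+02 2.93247093e-01 6.20000000e+01]
shift [0.0021 0.0675 0.0005] turn [ 0.006  0.006 -0.015] rows>= 1.1
```

Run:
```python
from h import *
go(587.7,-2.8,96,np.radians(-27.8))
```

```text
shift [ 0.0015  0.0715 -0.0033] turn [ 0.006  0.006 -0.015] rows>= 1.1
```

Call:
servo_tool:
  motion:
    - [0,0.001,0.02,-0.003,0,0,0]
    - [0,0.001,0.045,-0.003,0,0,0]
    - [0,0.001,0.06,-0.003,0,0,0]
    - [0,0.001,0.068,-0.003,0,0,0]
    - [0,0.001,0.068,-0.003,0,0,0]
    - [0,0.001,0.068,-0.003,0,0,0]
    - [0,0.001,0.068,-0.003,0,0,0]

```text
clock: 24.7
eef_pos: [589.4, -2.9, 101.6]
tcp_rot: [-1.57, -0.001, -0.485]
contact_force: [0.5, -0.3, -3.8]
opening: 0.618
```

Run:
```python
from h import *
print(r.sense()['contact_force'])
go(587.7,-2.8,91,np.radians(-27.8))
```

```text
[ 0.47918984 -0.25932926 -3.79232251]
shift [-0.0016  0.0106 -0.0007] turn [-0.003 -0.001  0.006] rows>= 0.2
```

Call:
servo_tool:
  motion:
    - [0,-0.0015,0.003,-0.0005,0,0,0]
    - [0,-0.0015,0.006,-0.0005,0,0,0]
    - [0,-0.0015,0.009,-0.0005,0,0,0]
    - [0,-0.0015,0.0105,-0.0005,0,0,0]
    - [0,-0.0015,0.0105,-0.0005,0,0,0]

```text
clock: 25.32
eef_pos: [587.3, -2.7, 90.2]
tcp_rot: [-1.571, 0.0, -0.485]
contact_force: [0.0, -0.5, -4.4]
opening: 0.619
```

Call:
servo_tool:
  motion:
    - [0,0,0.0007,0,0,0,0]
    - [0,0,0.0014,0,0,0,0]
    - [0,0,0.002,0,0,0,0]
    - [0,0,0.002,0,0,0,0]

```text
clock: 25.82
eef_pos: [587.4, -2.6, 88.5]
tcp_rot: [-1.571, -0.0, -0.485]
contact_force: [-0.2, 0.4, -3.5]
opening: 0.619
```

Call:
servo_tool:
  motion:
    - [0,0,0.0005,0,0,0,0]
    - [0,0,0.001,0,0,0,0]
    - [0,0,0.001,0,0,0,0]

```text
clock: 26.2
eef_pos: [587.6, -2.5, 88.2]
tcp_rot: [-1.57, -0.0, -0.485]
contact_force: [-2.7, 2.3, 6.9]
opening: 0.621
```

Contact. Releasing slowly.

Call:
servo_tool:
  motion:
    - [0.28,0,0,0,0,0,0]
    - [0.34,0,0,0,0,0,0]
    - [0.42,0,0,0,0,0,0]
    - [0.6,0,0,0,0,0,0]
    - [0.8,0,0,0,0,0,0]
    - [0.8,0,0,0,0,0,0]

```text
clock: 26.95
eef_pos: [587.3, -2.7, 87.3]
tcp_rot: [-1.571, 0.0, -0.485]
contact_force: [0.4, -0.0, 0.0]
opening: 0.901
```

Call:
servo_tool:
  motion:
    - [0.8,0,-0.01,0,0,0,0]
    - [0.8,0,-0.04,0,0,0,0]
    - [0.8,0,-0.09,0,0,0,0]
    - [0.8,0,-0.13,0,0,0,0]
    - [0.8,0,-0.13,-0.06,0,0,0]
    - [0.8,0,-0.13,-0.12,0,0,0]
    - [0.8,0,-0.13,-0.12,0,0,0]

```text
clock: 27.82
eef_pos: [529.7, -111.6, 218.3]
tcp_rot: [-1.571, -0.0, -0.489]
contact_force: [0.8, -0.6, 0.5]
opening: 0.901
```

Run:
```python
from h import *
s=r.sense();print(s['contact_force'],s['eef_pos'],s['opening'])
a=r.grab_frame("side")[100:400,190:450,::-1]
b=r.grab_frame("wrist")[0:300,190:450,::-1]
cv2.imwrite("pics/f.png",cv2.resize(np.hstack([a,b]),None,fx=1.53,fy=1.53,interpolation=cv2.INTER_CUBIC))
```

```text
[ 0.76354788 -0.56981345  0.47922597] [ 529.67528996 -111.57998437  218.29404358] 0.9006445518300483
```

View pics/f.png

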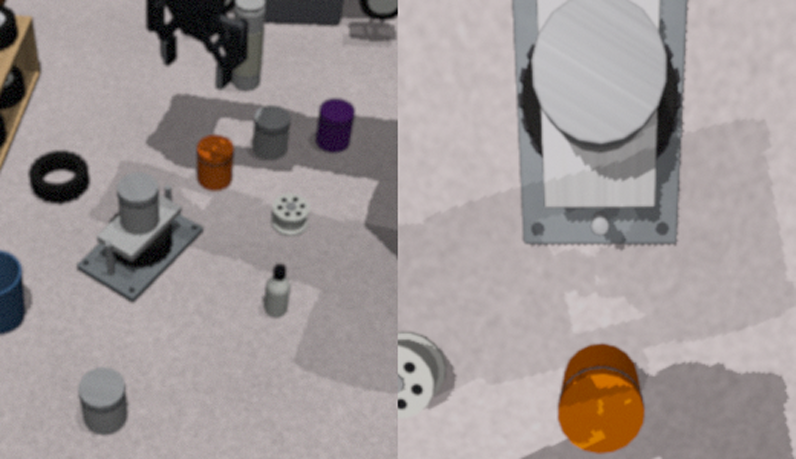

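Run:
```python
from h import *
s=r.sense();g=lambda u,v,z:wray(s,190+(u-398)/1.53,v/1.53,z)
y=np.radians(-27.8);ax=np.array([-np.sin(y),np.cos(y),0])
print("tin",g(600,71,127),"plate",(g(546,206,62)+g(656,206,62))/2+55*ax, "width",np.linalg.norm(g(546,206,62)-g(656,206,62)))
print(s['clock'])
```

```text
tin [591.01654911   0.86164438 127.        ] plate [592.18515134   1.85681805  62.        ] width 59.86471537601194
27.925
```

The tin is within about 2 mm of the plate's centre and the arm is clear, so I'm handing in.

```bash
python3 -c "
from rig import r
print(r.sign_off())"
```

```text
the job is handed in; nothing more can be done
None
```

The job is handed in at about 28 s. The tyre is pressed home, and the heavy tin stands upright on the middle of the plate.

- **Plate and tyre:** I laid the plate on the tyre between the posts. I pressed it with shut jaws, and the tyre slid at about 6 N. It then stopped hard with the plate top at about 61.8 mm (62 expected), where the force rose to 36 N with almost no further travel.
- **Finding the heavy tin:** The tin at about (586, 263) pulled about 1.3 N when lifted, so it is light and went back where it stood. The tin at about (432, 241) pulled about 4.6 N, so it is the full one. I did not lift the third tin, since 4.6 N matches the full tin.
- **Last checks:** By the wrist camera the tin is within about 2 mm of the plate centre. The last side view shows it upright on a level plate. It also shows both nearby coloured look-alikes, the third tin and one light tin standing. I moved the arm clear before handing in.
- **Disagreements:**
  - The top and wrist cameras differed by about 5 mm on the plate and 3–4 mm on the fixture; I used the wrist camera for placing.
  - My first width reading suggested the plate was tilted, but an enlarged crop showed it was level.

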